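# Load a filter cassette into the furnace's exhaust filter box and latch it

### The job

Slide the loose filter cassette into the empty filter box, handle towards you and lying flat on the slot's floor, until it is fully home against the back stop. Then swing that box's latch arm all the way across behind the cassette's handle and let go, leaving the other things on the bench where they are.

Things in the scene. Friction and masses are not known exactly. Their poses are not given: they have to be found in the camera images.
- cassette: Loose filter cassette: flat aluminium slab 150 long (x) x 110 wide (y) x 12 thick, grey ribbed face up, about 0.28 kg, with a fin handle on top near its rear (-x) end. Origin: centre of its underside; z up. The front end (+x, no handle) enters the slot first. It starts flat on the bench in one of three places side by side, the two boxes being in the other two.
- cassette_handle (a point): Centre of the cassette's upright fin handle, 50 behind (-x) and 32 above the cassette's origin. The fin is 10 thick (y), 46 long (x) and 40 tall (from 12 to 52 above the underside). Axes as the cassette's.
- housing: The empty filter box, fixed: beige with a blue band, 120 deep x 146 wide x 50 high, duct stub (60 wide, up to 88 high) on the rear of its top. Its mouth faces the robot. Origin: on the bench under the centre of the slot's mouth; x points into the slot, z up. The latch bracket is in front on its left: x -95 to 0, y 72 to 102, 18 high.
- housing_slot (a point): Centre of the empty box's slot floor at the mouth, 8 above the bench; axes as the box's. The slot is 95 deep (x) to a stop, 113 wide, 15 high. The floor runs on 20 in front of the mouth, between steel guides that flare from 113 to 133 wide (to x -24, 22 high); two lips flare up above, with a gap for the handle.
- housing_home (a point): Where the cassette's origin lies when fully home: 20 inside the empty box's mouth (x), centred, on the slot's floor 8 above the bench; axes as the box's. 55 of the cassette then stays outside, with the whole handle (7 to 53 in front of the mouth).
- housing_full: The other filter box, fixed, same shape and frame; it already holds a cassette and its latch is shut. Nothing is to be done with it.
- latch (a joint): Angle of the empty box's steel latch arm about a vertical pivot, counter-clockwise from above. 0 (stop): open, arm pointing away from the mouth, leaning 0.35 rad outward (+y). 1.92 (stop): shut, arm along the box's -y, square behind the handle, its tip pad 6 behind the handle of a cassette that is home. Starts at 0 to 0.35; stays where left; about 2 N at the post moves it.
- latch_pivot (a point): Top of the bracket on the latch's pivot axis, at x -70, y 85, z 18 in the empty box's frame; axes as the box's. The arm is 93 long from here and 10 thick, between 23 and 35 above the bench; the pad on its tip stands 11 forward of the arm's middle line.
- latch_post (a point): Centre of the flat top of the latch's upright black grip post, 75 above the bench. The post is round, 16 in diameter and 40 tall (from 35 to 75 above the bench), 45 along the arm from the pivot.
- crucible: Bystander, leave alone: a white ceramic crucible, 46 wide, 45 high. Origin: centre of its underside.
- jar: Bystander, leave alone: an amber jar, 44 wide, 62 high. Origin: centre of its underside.
- wrench: Bystander, leave alone: a steel wrench 200 long lying on the bench. Origin: centre of its underside.
- tape: Bystander, leave alone: a yellow roll of thread tape, 64 wide, 19 high. Origin: centre of its underside.
- plug: Bystander, leave alone: a white ceramic tube plug (disc), 60 wide, 20 high. Origin: centre of its underside.
- flange: Bystander, leave alone: a steel ring flange, 100 wide, 14 high. Origin: centre of its underside.
- brick: Bystander, leave alone: a white refractory brick 115 x 65 x 50 high. Origin: centre of its underside.
Things that resemble listed ones, but are neither listed nor needed, are in the scene too. Several things have the shape of the cassette; the one meant has the colours described above.

How it is judged:
By the outcome, as a careful person would: the job done as asked, in the order asked, and still so for the second after the job is handed in, with the robot touching nothing.
It also fails if it takes over 64 s, if anything falls off the work surface, if the arm or the gripper's body presses on something with over 40 N, if the wrist force passes 120 N, or if a joint passes its speed limit or range.

### The arm

A 6-joint arm with a two-finger parallel gripper is mounted at the origin on the work surface. World frame = base frame: x ahead of the robot, y to its left, z up, the work surface at z = 0. Lengths are in m, angles in rad, forces in N, time in s.
With the tool pointing down it reaches from about 0.3 to 0.775 m from the base axis. Payload 14.6 kg.
Tool frame: the origin (TCP) lies on the centre line of the jaws, within the pads' length; the fingertips stand 19 mm ahead of it and the grasp point (between the pads) is the TCP; z points along the fingers, y is the direction in which the jaws open and shut (so a half turn about z gives the same grasp; the last joint's range is limited). The gripper opens to 94 mm and grips with 3 to 60 N. Pads are 16 mm wide; open, the fingers measure 119 mm over their backs; the gripper's body (75 mm by 177 mm) begins 78 mm behind the grasp point.
Start: joints at [1.108, 0.3, 1.521, -0, 1.321, -0.067], TCP at [0.212, 0.507, 0.224] pointing down, gripper open.
Joint ranges: [-3.03, 3.03], [-0.79, 2.21], [0.23, 2.52], [-1.04, 4.18], [0, 3.07], [-2.55, 2.55]. Speed limits (rad/s): [2.22, 2.22, 2.57, 3.14, 3.14, 3.14].

### API

Orientations are given as [roll, pitch, yaw] about the fixed x, y, z axes, in that order (R = Rz(yaw) Ry(pitch) Rx(roll)).
In Python, from station import ctrl gives the robot as it stands. The module is installed in compiled form; this text tells all that it offers.
- The arm moves only by the shell command python3 -m creep 'ROWS' [FORCE]. ROWS is a JSON object of lists of equal length, an entry for each row: "translation": the shift along the world's x, y, z in mm, a list of three; "yaw": the turn about the world's z in rad; "gripper": the closure in counts, from 0 (fully open) to 255 (shut). A call has 1 to 5 rows; each row is the pose to reach, as a shift and turn from the pose measured when the call began; what a row does not reach only later rows make up. A row lasts 1/12 s, in which the tool goes at most 41.7 mm and 7.16 degrees, less where a joint would pass 70% of its speed; a pose out of reach is approached as far as the arm can. A call with a gripper value outside its range is refused whole. The fingers move at their own pace and stop on an object; FORCE is the grip in N (left out, the last holds). Time passes only in rows, so rows that repeat a pose let the fingers close. It gives the time, the measured TCP pose, the force and the opening at its end, in the units of the state.
- ctrl.get_obs(): the state, without advancing time (a new reading comes with each control period).
- ctrl.camera(name): name is "side" or "top" or "wrist"; returns a dict with "pixels" (400x640x3 uint8, red, green, blue), "depth" (400x640 float32, m along the optical axis (not along the pixel's ray), 0 where there is no reading), "fx", "fy", "cx", "cy" (pixels), "R" (3x3) and "t" (3): a world point X has camera coordinates R X + t; the wrist camera has in their place "tool_from_camera" (4x4, takes a point from camera to tool coordinates, whose origin is the TCP and whose axes are the flange's). Camera axes: x right, y down, z forward; pixel columns grow to the right and rows downward; lengths in m; the calibration is good to about 2 mm. A picture is of the moment at which its call begins: read the wrist's pose just before it.
- ctrl.hand_in(): hands the job in, once; it reports no verdict.
The state is a dict: "time_s": time; "qpos": joint angles; "joint_vel": joint speeds; "tau": joint torques, N m; "ee_pos": TCP position; "eef_rot": TCP orientation; "force": force on the tool from outside, world axes, zero at the start; "moment": the same for the moment, N m; "grip_width": finger opening in m.
Only numpy, scipy, OpenCV 4.12 (cv2) and the standard library are available. Lean on these libraries where they do the work, as an engineer would, in place of code of your own. Each camera call takes 0.05 s, during which the arm holds its last target. There are 200 camera calls.

## Working session

There is one attempt and no reset: what is moved stays moved. The work goes in short steps, Python scripts to look and compute and a shell command to move; the robot and the scene stay as the last step left them, time stands still between calls to the robot, and variables do not carry over. Pictures are saved under pics/ and viewed, about 8 in all and at most 12, crops included, and the job is handed in when it is done.

```bash
mkdir -p pics
cat > h.py <<'E'
from station import ctrl
import cv2,numpy as np,pickle
from scipy.spatial.transform import Rotation as Ro
def shot(name,fn,crop=None,scale=1):
    o=ctrl.get_obs(); c=ctrl.camera(name); c['obs']=o
    pickle.dump(c,open(f'pics/{fn}.pkl','wb'))
    im=c['pixels'][:,:,::-1]
    if crop: x0,y0,x1,y1=crop; im=im[y0:y1,x0:x1]
    cv2.imwrite(f'pics/{fn}.png',cv2.resize(im,None,fx=scale,fy=scale,interpolation=cv2.INTER_CUBIC))
    return c
def world(c,u,v,z=None):
    K=np.array([(u-c['cx'])/c['fx'],(v-c['cy'])/c['fy'],1.])
    if 'R' in c: R=np.array(c['R']).T; t=-R@np.array(c['t'])
    else:
        T=np.array(c['tool_from_camera']);o=c['obs'];Rt=Ro.from_euler('xyz',o['eef_rot']).as_matrix()
        R=Rt@T[:3,:3];t=Rt@T[:3,3]+np.array(o['ee_pos'])
    if z is None:
        return R@(K*c['depth'][int(round(v)),int(round(u))])+t
    d=R@K; return t+d*(z-t[2])/d[2]
def load(fn): return pickle.load(open(f'pics/{fn}.pkl','rb'))
E
python3 - <<'E'
from h import *
shot('top','top1',scale=1.25);shot('side','side1')
print(ctrl.get_obs())
E
```

```text
{'time_s': 0.1, 'qpos': array([ 1.10840298e+00,  3.00397045e-01,  1.52149544e+00, -2.15465319e-05,
        1.32068337e+00, -6.66222535e-02]), 'joint_vel': array([-0.00026857,  0.00077008, -0.00345977, -0.00011534,  0.00063393,
        0.00040441]), 'tau': array([ 9.52300543e-04, -5.32648480e+01, -3.53279042e+01,  7.09381420e-02,
        2.34901981e-02, -4.95919892e-05]), 'ee_pos': array([0.2119639 , 0.50729464, 0.22396316]), 'eef_rot': array([-3.14061024e+00, -4.46306662e-05,  2.74582688e+00]), 'force': array([ 0.32099173, -0.0373634 , -0.07058911]), 'moment': array([ 0.01733093,  0.00077298, -0.0308846 ]), 'grip_width': 0.09373116871273149}
```

View pics/top1.png

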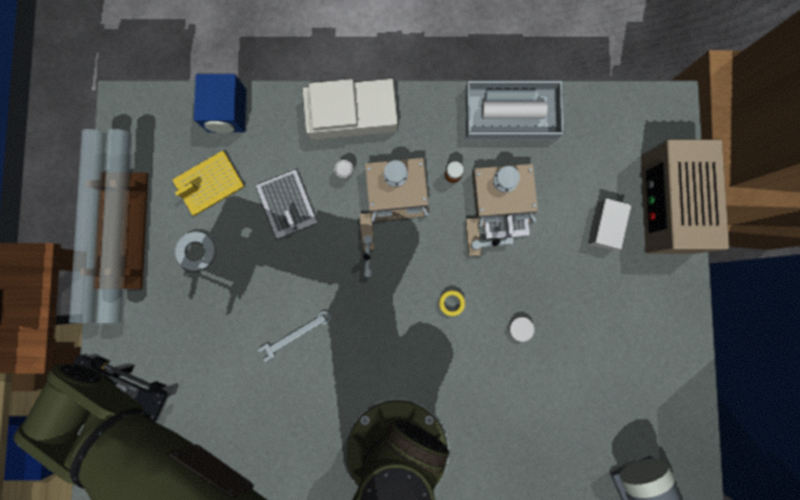

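The top view shows the cassette at (287,203), the empty box at (397,185) with its latch open at (367,245), and the full box at (505,190). Next I'll look at an enlarged crop.

Run:
```python
from h import *
c=load('top1'); im=c['pixels'][110:240,190:350,::-1]
cv2.imwrite('pics/crop1.png',cv2.resize(im,None,fx=4.6,fy=4.6,interpolation=cv2.INTER_CUBIC))
for u,v in [(287,203),(397,185),(367,262)]: print(world(c,u/1.25,v/1.25))
print(c['fx'], world(c,320,200))
```

```text
[0.62053101 0.28247277 0.0104203 ]
[ 0.6580134  -0.00099848  0.05230197]
[0.46674496 0.07365036 0.03498735]
383.27999813784834 [ 0.49982322 -0.00850376  0.00307554]
```

View pics/crop1.png

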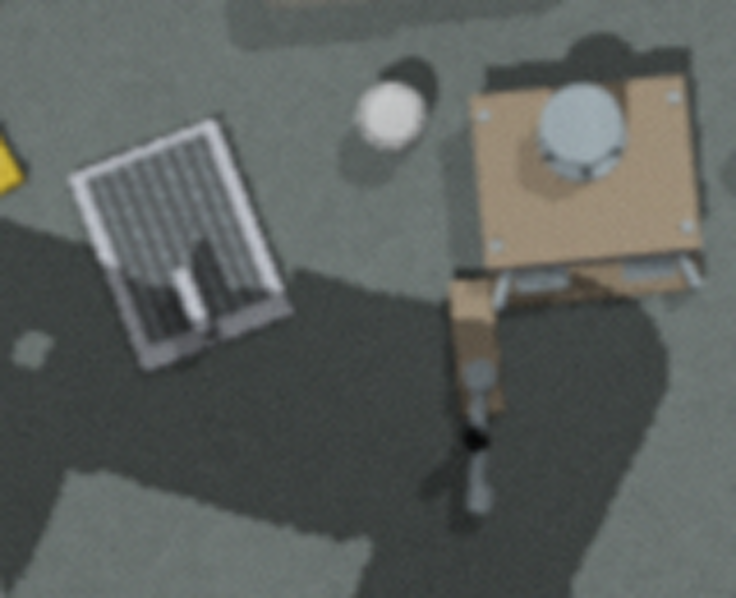

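The crop shows the cassette's corners at (70,177), (213,120), (292,313) and (147,368). The box-top corners are at (472,95), (685,75), (703,247) and (485,266), the post at (475,437) and the pivot at (480,373).

Run:
```python
from h import *
c=load('top1')
w=lambda p,z: world(c,190+p[0]/4.6-.5+.1,110+p[1]/4.6-.5+.1,z)
C=[w(p,.012) for p in [(70,177),(213,120),(292,313),(147,368)]]
B=[w(p,.05) for p in [(472,95),(685,75),(703,247),(485,266)]]
for n,Q in (('cas',C),('box',B)):
    Q=np.array(Q); print(Q.round(4).tolist(),Q.mean(0).round(4))
    d=(Q[0]+Q[1]-Q[2]-Q[3]); e=Q[0]+Q[3]-Q[1]-Q[2]
    print('yaws',np.arctan2(d[1],d[0]),np.arctan2(-e[0],e[1]),'len',np.hypot(*d[:2])/2,np.hypot(*e[:2])/2)
print('fin',w((183,268),.052),w((200,322),.052),'post',w((475,437),.075),'piv',w((480,373),.035))
```

```text
[[0.6671, 0.3632, 0.012], [0.7079, 0.2637, 0.012], [0.5708, 0.2057, 0.012], [0.5322, 0.3057, 0.012]] [0.6195 0.2846 0.012 ]
yaws 0.4014575909332306 0.37909189812086025 len 0.1477540426859374 0.10731271537731743
[[0.7152, 0.0788, 0.05], [0.7292, -0.0666, 0.05], [0.6101, -0.0783, 0.05], [0.5971, 0.0691, 0.05]] [0.6629 0.0007 0.05  ]
yaws 0.0898555233457966 0.09216362213213775 len 0.11910640516148183 0.14699213337746272
fin [0.59527015 0.27272789 0.052     ] [0.5584881  0.26042085 0.052     ] post [0.47907914 0.07316574 0.075     ] piv [0.52604873 0.07299351 0.035     ]
```

```bash
python3 -m creep '{"translation":[[36,-24,0],[72,-48,0],[108,-72,0],[144,-96,0],[180,-120,0]],"yaw":[0.1,0.2,0.3,0.4,0.4],"gripper":[120,120,120,120,120]}' 60; python3 -m creep '{"translation":[[36,-24,-10],[72,-48,-20],[108,-72,-30],[144,-96,-40],[181,-121,-50]],"yaw":[0.1,0.2,0.3,0.385,0.385],"gripper":[120,120,120,120,120]}'; python3 -m creep '{"translation":[[0,0,0],[0,0,0]],"yaw":[0,0],"gripper":[120,120]}'
python3 - <<'E'
from h import *
shot('wrist','w1'); print(ctrl.get_obs())
E
```

```text
time_s: 0.52
ee_pos: [0.3865, 0.3903, 0.2238]
eef_rot: [-3.14, -0.0, -3.131]
force: [0.1, 0.9, -0.4]
grip_width: 0.0635
time_s: 0.93
ee_pos: [0.5552, 0.277, 0.1767]
eef_rot: [-3.14, -0.001, -2.74]
force: [0.2, -0.4, 0.8]
grip_width: 0.0496
time_s: 1.1
ee_pos: [0.556, 0.2753, 0.1751]
eef_rot: [-3.14, -0.003, -2.743]
force: [-0.7, -0.5, 0.4]
grip_width: 0.0497
{'time_s': 1.15, 'qpos': array([ 4.03543641e-01,  4.97199602e-01,  1.36192452e+00, -1.13755493e-03,
        1.28488053e+00, -1.56698841e+00]), 'joint_vel': array([ 0.03899716, -0.02897547,  0.00896171, -0.00044695,  0.00244974,
        0.00940184]), 'tau': array([-2.74448901e+00, -6.17176938e+01, -3.49542618e+01, -1.29871750e-01,
        2.77680421e-02, -2.51635127e-01]), 'ee_pos': array([0.55512486, 0.27652336, 0.17594641]), 'eef_rot': array([-3.14049288e+00, -2.40800109e-03, -2.74153611e+00]), 'force': array([ 0.13826677, -0.00983768,  0.71990032]), 'moment': array([ 0.0895421 , -0.043906  ,  0.01559045]), 'grip_width': 0.049787280542699854}
```

View pics/w1.png

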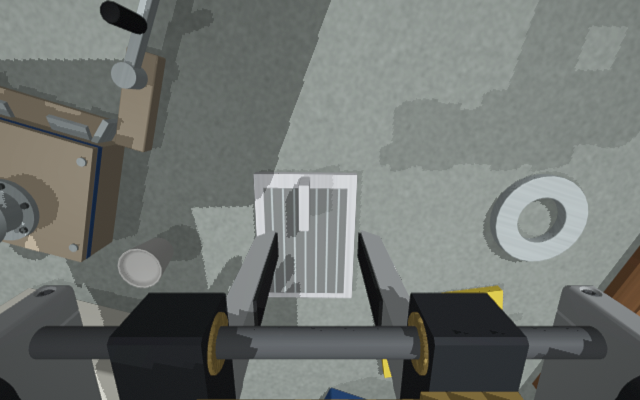

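The wrist view shows the fin top at about (304,185) to (305,230), slab corners at (254,174), (357,174) and (353,297), the latch post top at about (107,13) and the pivot at (124,74).

Run:
```python
from h import *
c=load('w1')
a,b=world(c,304.5,185,.052),world(c,304.5,231,.052)
print('fin',a,b,(a+b)/2,np.arctan2(*(b-a)[1::-1]))
p,q,r=[world(c,*k,.012) for k in [(254,174),(357,174),(352.5,297)]]
print('slab',p,q,r,'yaw',np.arctan2((p-q)[1],(p-q)[0]),np.arctan2((q-p)[0],-(q-p)[1]),np.arctan2(*(r-q)[1::-1]))
print(np.hypot(*(p-q)[:2]),np.hypot(*(r-q)[:2]),'ctr',(p+r)/2)
print('post',world(c,107,13,.075),'piv',world(c,124,74,.035))
print(world(c,81,161,.05),world(c,73,247,.05))
```

```text
fin [0.5485666 0.2601826 0.052    ] [0.59125737 0.27755352 0.052     ] [0.56991199 0.26886806 0.052     ] 0.3864413826135102
slab [0.56814247 0.20911132 0.012     ] [0.52615374 0.30887399 0.012     ] [0.66335704 0.36661365 0.012     ] yaw -1.1724152760632918 -2.7432116028581883 0.39833575250681885
0.10823883287291766 0.1488576905171613 ctr [0.61574975 0.28786248 0.012     ]
post [0.47832711 0.07570779 0.075     ] piv [0.5206994  0.07403718 0.035     ]
[0.60752099 0.06299049 0.05      ] [0.69731086 0.07199408 0.05      ]
```

```bash
python3 -m creep '{"translation":[[15,-8,-25],[15,-8,-55],[15,-8,-85],[15,-8,-100],[15,-8,-100]],"yaw":[0,0,0,0,0],"gripper":[120,120,120,120,120]}'; python3 -m creep '{"translation":[[0,0,-10],[0,0,-20],[0,0,-30],[0,0,-37],[0,0,-37]],"yaw":[0,0,0,0,0],"gripper":[120,120,120,120,120]}'; python3 -m creep '{"translation":[[0,0,0],[0,0,0],[0,0,0],[0,0,0],[0,0,0]],"yaw":[0,0,0,0,0],"gripper":[160,200,255,255,255]}' 40;python3 -m creep '{"translation":[[0,0,0],[0,0,0],[0,0,0],[0,0,0],[0,0,0]],"yaw":[0,0,0,0,0],"gripper":[255,255,255,255,255]}' 60
```

```text
time_s: 1.57
ee_pos: [0.5676, 0.2692, 0.0728]
eef_rot: [-3.141, -0.008, -2.74]
force: [-0.1, 0.8, -0.4]
grip_width: 0.0498
time_s: 1.98
ee_pos: [0.567, 0.269, 0.0343]
eef_rot: [-3.141, -0.01, -2.74]
force: [-0.2, -0.2, -0.4]
grip_width: 0.0495
time_s: 2.4
ee_pos: [0.5672, 0.2691, 0.0347]
eef_rot: [-3.141, -0.009, -2.74]
force: [0.2, 0.1, -0.4]
grip_width: 0.0199
time_s: 2.82
ee_pos: [0.5673, 0.2691, 0.0349]
eef_rot: [-3.141, -0.009, -2.74]
force: [-0.9, -1.0, 2.7]
grip_width: 0.0097
```

```bash
python3 -m creep '{"translation":[[0,0,10],[0,0,30],[0,0,60],[0,0,90],[0,0,110]],"yaw":[0,0,0,0,0],"gripper":[255,255,255,255,255]}'; python3 -m creep '{"translation":[[-10,-15,0],[-30,-45,0],[-50,-80,0],[-65,-115,0],[-80,-150,0]],"yaw":[0,-0.06,-0.12,-0.18,-0.24],"gripper":[255,255,255,255,255]}'; python3 -m creep '{"translation":[[-18,-35,0],[-34,-70,0],[-45,-105,0],[-53,-130,0],[-53,-138,0]],"yaw":[-0.03,-0.06,-0.06,-0.06,-0.06],"gripper":[255,255,255,255,255]}'; python3 -m creep '{"translation":[[0,0,0],[0,0,0]],"yaw":[0,0],"gripper":[255,255]}'
python3 - <<'E'
from h import *
shot('wrist','w2'); shot('side','s2');shot('top','t2',crop=(210,120,450,300),scale=3);print(ctrl.get_obs()['ee_pos'],ctrl.get_obs()['eef_rot'])
E
```

```text
time_s: 3.23
ee_pos: [0.5676, 0.2693, 0.1482]
eef_rot: [-3.141, -0.007, -2.74]
force: [0.6, -1.3, -2.0]
grip_width: 0.0098
time_s: 3.65
ee_pos: [0.4861, 0.1181, 0.1486]
eef_rot: [-3.141, -0.007, -2.982]
force: [0.4, 0.4, -2.1]
grip_width: 0.0097
time_s: 4.07
ee_pos: [0.4317, -0.0224, 0.1491]
eef_rot: [-3.14, -0.007, -3.044]
force: [-0.0, 0.6, -1.9]
grip_width: 0.0094
time_s: 4.23
ee_pos: [0.4318, -0.0224, 0.1495]
eef_rot: [-3.14, -0.007, -3.045]
force: [0.6, 0.4, -3.1]
grip_width: 0.0097
[ 0.43190836 -0.02148004  0.14909188] [-3.14040073 -0.00708881 -3.04317579]
```

View pics/w2.png

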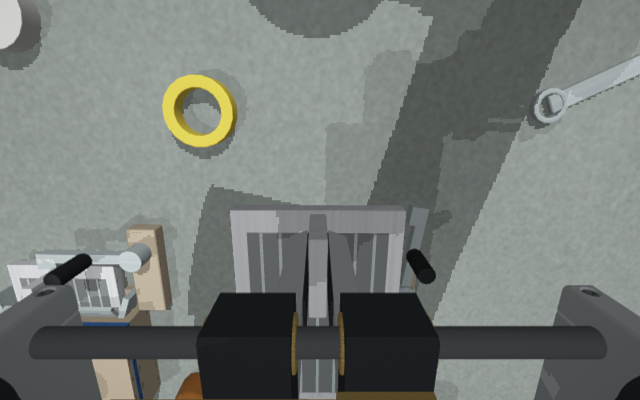

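View pics/s2.png

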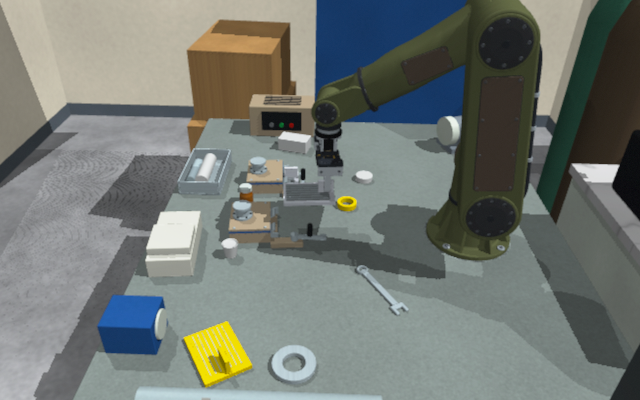

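The wrist view shows the cassette held level, its rear edge running (231,210) to (405,210), and the tape clear at (200,110). The side view shows the cassette hanging in front of the empty box. Next I'll compute the cassette's pose in the hand and refine the box pose.

Run:
```python
from h import *
c=load('w2');o=c['obs']
T=np.array(o['ee_pos']);yw=o['eef_rot'][2]+np.pi;print('tool yaw',yw)
p,q=world(c,231,210),world(c,405,210)
print('depth',p-T,q-T)
P=np.array([world(c,u,v) for v in range(213,232,3) for u in list(range(236,300,4))+list(range(334,400,4))])
P=P[(P[:,2]>.1)&(P[:,2]<.15)];X=(P-T)[:,:2]@np.array([[np.cos(yw),-np.sin(yw)],[np.sin(yw),np.cos(yw)]])
A=np.c_[X,np.ones(len(X))];s=np.linalg.lstsq(A,P[:,2],rcond=None)[0];print('plane slopes x,y,z0',s,len(P))
zt=np.median(P[:,2]);print('ztop',zt)
for k in [(231,210),(405,210)]:
    d=world(c,*k,zt)-T;print('edge in tool',d[0]*np.cos(yw)+d[1]*np.sin(yw),-d[0]*np.sin(yw)+d[1]*np.cos(yw))
# box from top1 depth
c=load('top1');Q=[]
for v in range(115,180):
  for u in range(285,350):
    w=world(c,u,v)
    if .042<w[2]<.058: Q.append(w[:2])
Q=np.array(Q,np.float32);print(len(Q));r=cv2.minAreaRect(Q*1000);print(r)
# pixel mask rectangles
for u,v in [(301,130),(333,128),(304,165)]: print(world(c,u,v))
```

```text
tool yaw 0.09615085894390596
depth [-0.01690906 -0.05470606 -0.0247379 ] [-0.02735613  0.05271393 -0.02438483]
plane slopes x,y,z0 [-0.00518797  0.00090844  0.12535701] 230
ztop 0.1254451733350925
edge in tool -0.022320744818317546 -0.05262366716955405
edge in tool -0.022288149367550775 0.05499286708607017
1505
((662.808349609375, 2.927581787109375), (121.99053955078125, 145.70574951171875), 5.636425018310547)
[0.71597828 0.05117813 0.05022558]
[ 0.72171462 -0.0491671   0.05266754]
[0.60479595 0.04127332 0.049582  ]
```

```bash
python3 -m creep '{"translation":[[0,0,-20],[0,0,-45],[0,0,-70],[0,0,-85],[0,0,-85]],"yaw":[0,0,0,0,0],"gripper":[255,255,255,255,255]}'; python3 -m creep '{"translation":[[0,0,-6],[0,0,-12],[0,0,-17],[0,0,-17]],"yaw":[0,0,0,0],"gripper":[255,255,255,255]}'
python3 - <<'E'
from h import *
c=shot('side','s3',crop=(200,140,360,260),scale=5);print(ctrl.get_obs()['ee_pos'],ctrl.get_obs()['eef_rot'])
E
```

```text
time_s: 4.8
ee_pos: [0.4305, -0.0204, 0.0614]
eef_rot: [3.142, -0.012, -3.042]
force: [-0.3, 0.6, -3.8]
grip_width: 0.0097
time_s: 5.13
ee_pos: [0.4304, -0.0202, 0.044]
eef_rot: [3.141, -0.012, -3.041]
force: [-0.5, 1.3, -2.8]
grip_width: 0.0095
[ 0.43055892 -0.02032288  0.04445361] [ 3.14150215 -0.01208659 -3.0416877 ]
```

View pics/s3.png

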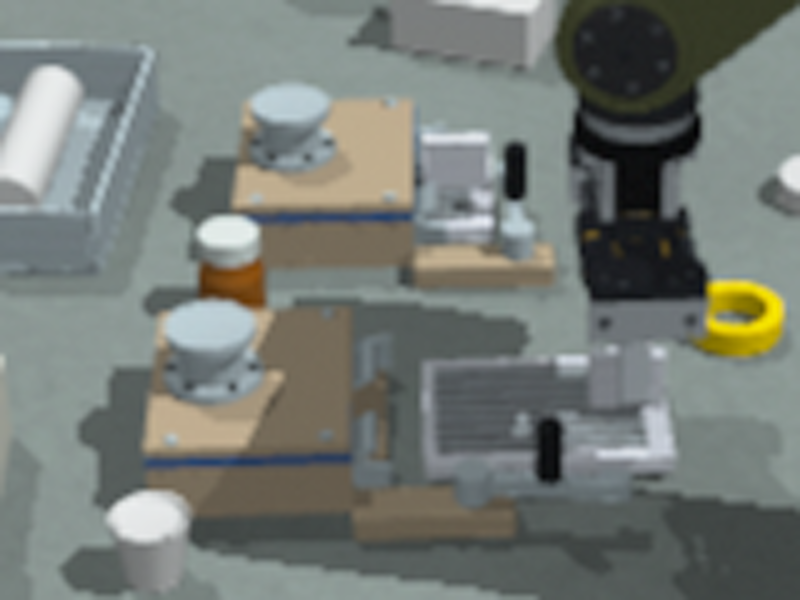

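The side view shows the cassette low and level just in front of the guides and clear of the latch, with the tape untouched. Starting the insertion.

```bash
python3 -m creep '{"translation":[[0,-1,2],[10,0,2],[20,1,2],[30,2,2],[30,2,2]],"yaw":[0,0,0,0,0],"gripper":[255,255,255,255,255]}'; python3 -m creep '{"translation":[[5,0.5,0],[10,1,0],[15,1.4,0],[20,1.9,0],[20,1.9,0]],"yaw":[0,0,0,0,0],"gripper":[255,255,255,255,255]}'
```

```text
time_s: 5.6
ee_pos: [0.4622, -0.0184, 0.0473]
eef_rot: [-3.141, -0.01, -3.042]
force: [0.9, -0.5, -1.7]
grip_width: 0.0095
time_s: 6.02
ee_pos: [0.4824, -0.0165, 0.0469]
eef_rot: [-3.141, -0.011, -3.042]
force: [4.9, 1.3, -10.0]
grip_width: 0.0095
```

```bash
python3 -m creep '{"translation":[[0,0,-0.8],[0,0,-1.5],[0,0,-1.5]],"yaw":[0,0,0],"gripper":[255,255,255]}'; python3 -m creep '{"translation":[[5,0.5,0],[10,1,0],[10,1,0]],"yaw":[0,0,0],"gripper":[255,255,255]}'
python3 - <<'E'
from h import *
shot('wrist','w4');print(ctrl.get_obs()['force'],ctrl.get_obs()['moment'])
E
```

```text
time_s: 6.27
ee_pos: [0.4826, -0.0165, 0.0456]
eef_rot: [-3.141, -0.01, -3.042]
force: [-0.3, -0.5, -2.5]
grip_width: 0.0098
time_s: 6.52
ee_pos: [0.4937, -0.0155, 0.0459]
eef_rot: [-3.141, -0.009, -3.042]
force: [1.1, 0.4, -2.7]
grip_width: 0.0096
[-0.1011731   0.48808559 -2.77427532] [0.03183089 0.11499277 0.0278826 ]
```

View pics/w4.png

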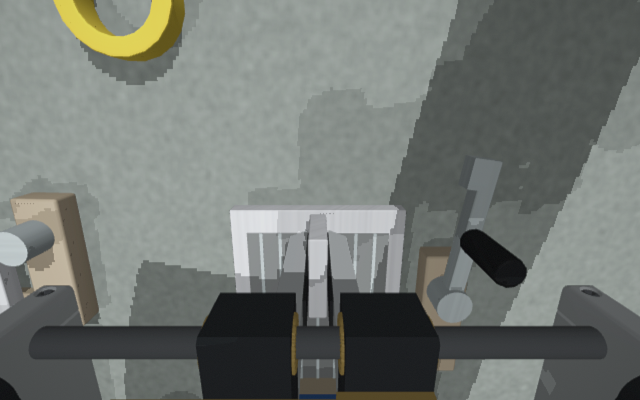

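The picture shows the cassette square in the hand, with the latch arm clear at about (480,250), and the forces are clean. Continuing the insertion.

```bash
python3 -m creep '{"translation":[[7,0.7,0],[14,1.3,0],[21,2,0],[28,2.7,0],[28,2.7,0]],"yaw":[0,0,0,0,0],"gripper":[255,255,255,255,255]}'; python3 -m creep '{"translation":[[6,0.6,0],[12,1.2,0],[18,1.8,0],[24,2.3,0],[24,2.3,0]],"yaw":[0,0,0,0,0],"gripper":[255,255,255,255,255]}'
```

```text
time_s: 6.98
ee_pos: [0.5225, -0.0126, 0.0457]
eef_rot: [-3.141, -0.008, -3.041]
force: [-0.4, 0.3, -2.6]
grip_width: 0.0098
time_s: 7.4
ee_pos: [0.5475, -0.0103, 0.0457]
eef_rot: [-3.141, -0.008, -3.041]
force: [-0.1, -0.8, -2.4]
grip_width: 0.0095
```

```bash
python3 -m creep '{"translation":[[5,0.5,-0.3],[10,1,-0.6],[15,1.4,-1],[17,1.6,-1],[17,1.6,-1]],"yaw":[0,0,0,0,0],"gripper":[255,255,255,255,255]}'; python3 -m creep '{"translation":[[1.5,0.1,0],[3,0.3,0],[4.5,0.4,0],[6,0.6,0],[6,0.6,0]],"yaw":[0,0,0,0,0],"gripper":[255,255,255,255,255]}'
```

```text
time_s: 7.82
ee_pos: [0.565, -0.0086, 0.0447]
eef_rot: [-3.141, -0.008, -3.041]
force: [0.8, 0.1, -1.9]
grip_width: 0.0098
time_s: 8.23
ee_pos: [0.5681, -0.0084, 0.044]
eef_rot: [-3.141, -0.016, -3.041]
force: [-23.5, -2.4, 8.8]
grip_width: 0.0095
```

```bash
python3 -m creep '{"translation":[[0,0,-0.5],[0,0,-0.5],[0,0,-0.5],[0,0,-0.5],[0,0,-0.5]],"yaw":[0,0,0,0,0],"gripper":[255,240,230,200,200]}' 20; python3 -m creep '{"translation":[[0,0,0],[0,0,20],[0,0,45],[0,0,75],[0,0,105]],"yaw":[0,0,0,0,0],"gripper":[170,170,170,170,170]}';python3 -m creep '{"translation":[[-25,0,0],[-55,0,0],[-80,0,0],[-80,0,0]],"yaw":[0,0,0,0],"gripper":[170,170,170,170]}'
python3 - <<'E'
from h import *
c=shot('wrist','w5');shot('top','t5',crop=(250,110,410,230),scale=5);print(c['obs'])
E
```

```text
time_s: 8.65
ee_pos: [0.5685, -0.0084, 0.0439]
eef_rot: [-3.141, -0.015, -3.041]
force: [0.1, -0.5, 0.3]
grip_width: 0.0187
time_s: 9.07
ee_pos: [0.5684, -0.0083, 0.1501]
eef_rot: [-3.141, -0.015, -3.041]
force: [0.5, 0.0, 0.3]
grip_width: 0.0315
time_s: 9.4
ee_pos: [0.4854, -0.0081, 0.1503]
eef_rot: [-3.141, -0.015, -3.041]
force: [-1.1, -0.9, 0.2]
grip_width: 0.0312
{'time_s': 9.4, 'qpos': array([-0.09058697,  0.24401881,  1.77529843, -0.00339607,  1.13739008,
       -1.76049109]), 'joint_vel': array([ 0.0052157 ,  0.06942686, -0.1184686 ,  0.00036818,  0.01118981,
        0.00662418]), 'tau': array([ -0.11242928, -48.56537819, -30.53964972,  -0.04901874,
        -0.19926991,  -0.08501917]), 'ee_pos': array([ 0.48544335, -0.00812358,  0.15032251]), 'eef_rot': array([-3.14143769, -0.01542275, -3.04103653]), 'force': array([-1.06501075, -0.85578289,  0.17503889]), 'moment': array([ 0.02758207,  0.04955332, -0.0572837 ]), 'grip_width': 0.031220067942602393}
```

View pics/w5.png

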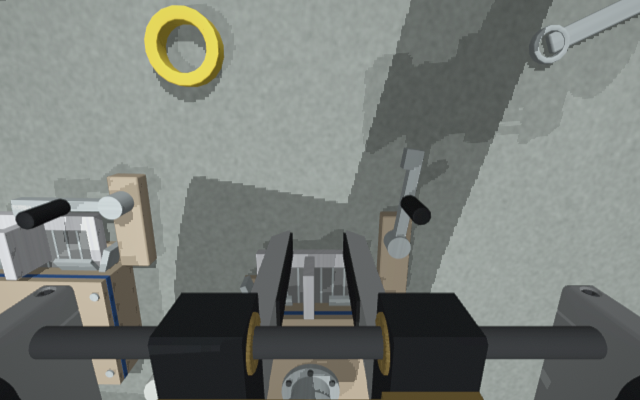

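The wrist view shows the cassette in the box mouth with its rear edge at row ~254 and the fin at column 308. The latch pivot is at about (398,245) and the post at about (416,209). I'll measure these.

Run:
```python
from h import *
c=load('w5')
m=np.array([.6032,-.0039]);a=.095;Rb=np.array([[np.cos(a),-np.sin(a)],[np.sin(a),np.cos(a)]])
def f(n,u,v,z=None):
    w=world(c,u,v,z);print(n,w.round(4),'box',((w[:2]-m)@Rb).round(4))
f('rear L',262,254,.02);f('rear R',356,254,.02)
f('rear L d',264,257);f('rear mid d',280,257)
f('fin rear',308,257,.06); f('fin front',308,318,.06); f('find',308,300)
f('pivot',398,245,.035);f('tip',412,158,.035)
for u,v in [(406,200),(410,203),(416,209),(422,214),(427,219)]: f('post',u,v)
```

```text
rear L [ 0.55   -0.0574  0.02  ] box [-0.058  -0.0482]
rear R [0.5405 0.0377 0.02  ] box [-0.0585  0.0474]
rear L d [ 0.478  -0.0354  0.1656] box [-0.1276 -0.0194]
rear mid d [ 0.4777 -0.0273  0.1646] box [-0.1272 -0.0114]
fin rear [ 0.5287 -0.0112  0.06  ] box [-0.0749 -0.0002]
fin front [ 0.591  -0.0055  0.06  ] box [-0.0123 -0.0004]
find [ 0.5727 -0.0072  0.0587] box [-0.0307 -0.0004]
pivot [0.5201 0.0737 0.035 ] box [-0.0754  0.0851]
tip [0.4363 0.0718 0.035 ] box [-0.1589  0.0912]
post [0.4721 0.0698 0.0462] box [-0.1235  0.0858]
post [0.4714 0.07   0.0575] box [-0.1242  0.086 ]
post [0.4717 0.0704 0.0728] box [-0.1238  0.0865]
post [0.4749 0.0753 0.0746] box [-0.1202  0.091 ]
post [0.4793 0.0809 0.0726] box [-0.1153  0.0962]
```

View pics/t5.png

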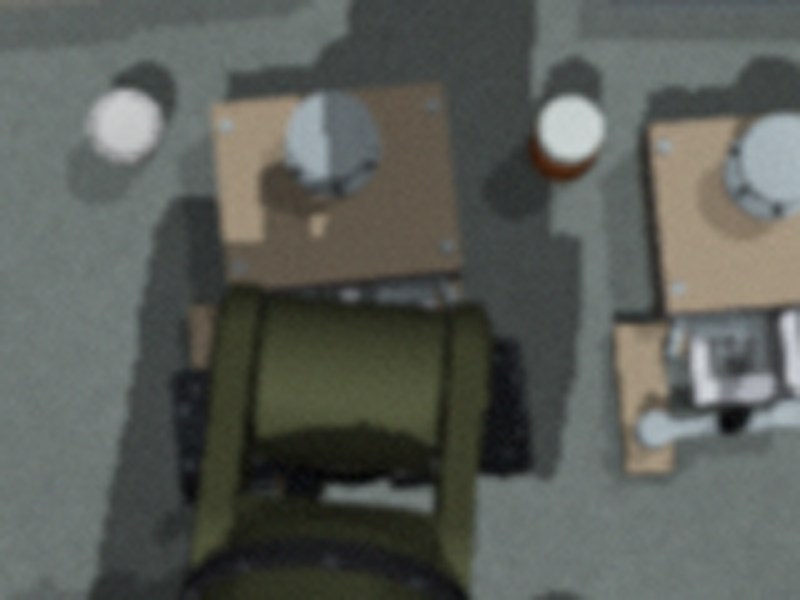

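The measured pivot and post put the mouth at x≈0.600, so the TCP when home is ≈0.568, which is where the stop was felt. Next I'll turn the wrist half round to get range for the swing and move above the latch post.

```bash
for i in 1 2 3 4 5; do :; done; python3 -m creep '{"translation":[[0,5,0],[0,10,0],[0,15,0],[-2,17,0],[-2,17,0]],"yaw":[-0.12,-0.24,-0.36,-0.48,-0.6],"gripper":[150,150,150,150,150]}'; python3 -m creep '{"translation":[[0,5,0],[0,10,0],[0,15,0],[-2,17,0],[-2,17,0]],"yaw":[-0.12,-0.24,-0.36,-0.48,-0.6],"gripper":[150,150,150,150,150]}';python3 -m creep '{"translation":[[0,5,0],[0,10,0],[0,15,0],[-2,17,0],[-2,17,0]],"yaw":[-0.12,-0.24,-0.36,-0.48,-0.6],"gripper":[150,150,150,150,150]}';python3 -m creep '{"translation":[[0,5,0],[0,10,0],[0,15,0],[-2,17,0],[-2,17,0]],"yaw":[-0.12,-0.24,-0.36,-0.48,-0.6],"gripper":[150,150,150,150,150]}';python3 -m creep '{"translation":[[0,5,0],[0,10,0],[0,14,0],[-2,15,0],[-2,15,0]],"yaw":[-0.12,-0.24,-0.36,-0.48,-0.6],"gripper":[150,150,150,150,150]}'
python3 - <<'E'
from h import *
c=shot('wrist','w6');print(c['obs'])
E
```

```text
time_s: 9.92
ee_pos: [0.4875, 0.0091, 0.1508]
eef_rot: [-3.141, -0.013, 2.637]
force: [-0.8, -0.5, 0.4]
grip_width: 0.0386
time_s: 10.33
ee_pos: [0.4864, 0.0265, 0.1508]
eef_rot: [3.142, -0.013, 2.031]
force: [0.1, 0.2, 0.1]
grip_width: 0.039
time_s: 10.75
ee_pos: [0.4853, 0.044, 0.1508]
eef_rot: [3.141, -0.013, 1.426]
force: [1.1, 0.2, 1.6]
grip_width: 0.0387
time_s: 11.17
ee_pos: [0.4842, 0.0615, 0.1508]
eef_rot: [3.141, -0.013, 0.82]
force: [0.2, 0.3, -0.3]
grip_width: 0.0387
time_s: 11.58
ee_pos: [0.4831, 0.0769, 0.1507]
eef_rot: [3.141, -0.014, 0.215]
force: [0.5, -0.3, -0.1]
grip_width: 0.0387
{'time_s': 11.5833, 'qpos': array([8.24513161e-02, 2.35775633e-01, 1.78459719e+00, 1.25203418e-03,
       1.10753091e+00, 1.43802275e+00]), 'joint_vel': array([ 0.00337266,  0.00196992, -0.00302335, -0.02346548, -0.00269059,
        1.4443554 ]), 'tau': array([  0.24086201, -46.45454407, -32.24931121,   0.08413666,
        -0.12877731,  -2.97540262]), 'ee_pos': array([0.48309987, 0.0769303 , 0.15074036]), 'eef_rot': array([ 3.14089819, -0.01371741,  0.21467782]), 'force': array([ 0.49026466, -0.30156704, -0.08188838]), 'moment': array([-0.06186199,  0.1696672 , -0.01622731]), 'grip_width': 0.038694561741158345}
```

View pics/w6.png

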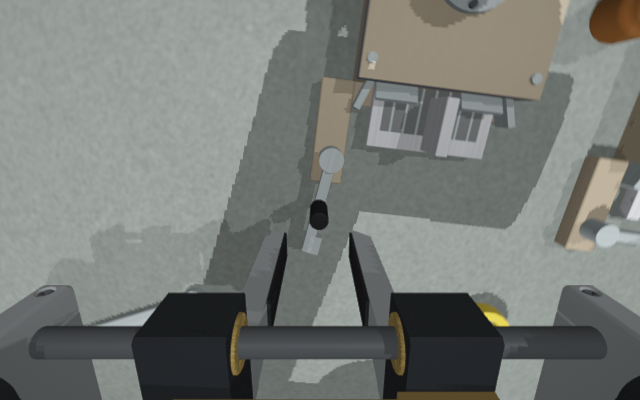

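The wrist view shows the post top at about (318,220), the pivot at (331,160), and the cassette's rear edge (368,147) to (480,158).

Run:
```python
from h import *
c=shot('wrist','w7'); print(c['obs']['ee_pos'],c['obs']['eef_rot'])
im=c['pixels'].astype(int).max(2); z=np.array(c['depth'])
P=np.array([world(c,u,v) for v in range(195,235) for u in range(300,340) if im[v,u]<45]);P=P[(P[:,2]>.05)&(P[:,2]<.085)]
T=P[P[:,2]>.071];print(len(P),P[:,2].max(),'top',T.mean(0),T.min(0),T.max(0),len(T))
n=lambda k,z=None:world(c,*k,z).round(4)
print('piv',n((331,160)),'slab',n((370,150)),n((480,157)),'tipL',n((312,240)))
```

```text
[0.48316909 0.07677677 0.15077701] [ 3.14088824 -0.01381183  0.20525386]
393 0.07526174194120114 top [0.47794444 0.075951   0.07358226] [0.47001481 0.06860513 0.07119134] [0.48493663 0.0832223  0.07526174] 263
piv [0.5221 0.0738 0.0376] slab [ 0.534   0.035  -0.0017] [ 0.5497 -0.0741 -0.0008] tipL [0.4428 0.0749 0.0343]
```

```bash
python3 -m creep '{"translation":[[-5,-1,-10],[-5,-1,-30],[-5,-1,-50],[-5,-1,-68],[-5,-1,-68]],"yaw":[0,0,0,0,0],"gripper":[150,150,150,150,150]}' 8; python3 -m creep '{"translation":[[0,0,-6],[0,0,-12],[0,0,-18],[0,0,-18]],"yaw":[0,0,0,0],"gripper":[150,150,150,150]}';python3 -m creep '{"translation":[[0,0,0],[0,0,0],[0,0,0],[0,0,0],[0,0,0]],"yaw":[0,0,0,0,0],"gripper":[255,255,255,255,255]}' 8
```

```text
time_s: 12.1
ee_pos: [0.4772, 0.0756, 0.0799]
eef_rot: [3.141, -0.009, 0.222]
force: [-0.7, 0.2, -0.8]
grip_width: 0.0386
time_s: 12.43
ee_pos: [0.477, 0.0755, 0.0613]
eef_rot: [3.142, -0.009, 0.223]
force: [0.0, -0.1, -0.5]
grip_width: 0.0386
time_s: 12.85
ee_pos: [0.4773, 0.0755, 0.0616]
eef_rot: [3.141, -0.009, 0.223]
force: [0.5, -0.4, 1.5]
grip_width: 0.0155
```

Gripped the post at 15.5 mm, so now I swing it.

```bash
python3 -m creep '{"translation":[[0.1,-5.5,0],[0.8,-10.9,0],[2.3,-16.2,0],[4.3,-21.3,0],[7,-26.2,0]],"yaw":[0.1,0.2,0.3,0.4,0.5],"gripper":[255,255,255,255,255]}'
```

```text
time_s: 13.27
ee_pos: [0.4836, 0.0493, 0.0616]
eef_rot: [-3.14, -0.008, 0.728]
force: [-4.4, 1.5, 2.7]
grip_width: 0.0157
```

```bash
python3 -m creep '{"translation":[[3.5,-4,0],[7.4,-7.8,0],[11.6,-11.3,0],[16.2,-14.2,0],[21.2,-16.6,0]],"yaw":[0.1,0.2,0.3,0.4,0.5],"gripper":[255,255,255,255,255]}'
```

```text
time_s: 13.68
ee_pos: [0.5042, 0.0322, 0.0616]
eef_rot: [-3.139, -0.007, 1.233]
force: [-6.0, -3.8, 3.0]
grip_width: 0.0156
```

```bash
python3 -m creep '{"translation":[[5,-1.5,0],[10.5,-2.6,0],[16,-3,0],[21,-2.8,0],[21,-2.8,0]],"yaw":[0.1,0.2,0.3,0.4,0.4],"gripper":[255,255,255,255,255]}'; python3 -m creep '{"translation":[[2,0.2,0],[4,0.5,0],[5,0.6,0],[5,0.6,0]],"yaw":[0.03,0.06,0.06,0.06],"gripper":[255,255,255,255]}'
```

```text
time_s: 14.1
ee_pos: [0.5257, 0.0288, 0.0616]
eef_rot: [-3.139, -0.006, 1.639]
force: [1.1, -4.1, 0.4]
grip_width: 0.0161
time_s: 14.43
ee_pos: [0.5288, 0.0292, 0.0614]
eef_rot: [-3.133, -0.006, 1.697]
force: [-15.9, -4.3, 10.5]
grip_width: 0.0177
```

```bash
python3 -m creep '{"translation":[[0,0,0],[0,0,0],[0,0,0],[0,0,0],[0,0,0]],"yaw":[0,0,0,0,0],"gripper":[240,220,200,180,180]}'; python3 -m creep '{"translation":[[0,0,15],[0,0,35],[0,0,60],[0,0,90],[0,0,110]],"yaw":[0,0,0,0,0],"gripper":[180,180,180,180,180]}';python3 -m creep '{"translation":[[-20,15,10],[-50,45,20],[-80,80,30],[-110,110,40],[-120,130,40]],"yaw":[-0.1,-0.2,-0.3,-0.4,-0.5],"gripper":[180,180,180,180,180]}';python3 -m creep '{"translation":[[-20,35,0],[-40,70,0],[-60,105,0],[-60,105,0]],"yaw":[0,0,0,0],"gripper":[180,180,180,180]}'
python3 - <<'E'
from h import *
shot('top','t8',crop=(280,130,400,220),scale=6.6);shot('side','s8',crop=(200,140,360,260),scale=5);print(ctrl.get_obs())
E
```

```text
time_s: 14.85
ee_pos: [0.5289, 0.0293, 0.0615]
eef_rot: [-3.134, -0.007, 1.696]
force: [0.3, 0.4, -0.4]
grip_width: 0.0273
time_s: 15.27
ee_pos: [0.5293, 0.0294, 0.174]
eef_rot: [-3.136, -0.006, 1.695]
force: [0.1, -0.2, -0.0]
grip_width: 0.0278
time_s: 15.68
ee_pos: [0.4075, 0.1607, 0.2155]
eef_rot: [-3.138, -0.008, 1.19]
force: [0.3, 0.2, -0.1]
grip_width: 0.0274
time_s: 16.02
ee_pos: [0.3444, 0.2701, 0.2158]
eef_rot: [-3.137, -0.009, 1.194]
force: [0.3, -0.1, 0.0]
grip_width: 0.0277
{'time_s': 16.1167, 'qpos': array([0.56722984, 0.0515801 , 1.83442537, 0.00822056, 1.25104193,
       0.94309196]), 'joint_vel': array([-0.06270426,  0.00123513,  0.00237104, -0.00380271,  0.00095712,
       -0.0207429 ]), 'tau': array([  2.88455598, -37.7887845 , -34.58016872,   0.21257966,
        -0.06358441,   0.40655077]), 'ee_pos': array([0.34682151, 0.26667311, 0.21559433]), 'eef_rot': array([-3.13793029, -0.00826066,  1.19235281]), 'force': array([ 0.62046626, -0.65905665,  0.35405533]), 'moment': array([-0.054062  ,  0.1018914 , -0.04182546]), 'grip_width': 0.027746315501570838}
```

View pics/t8.png

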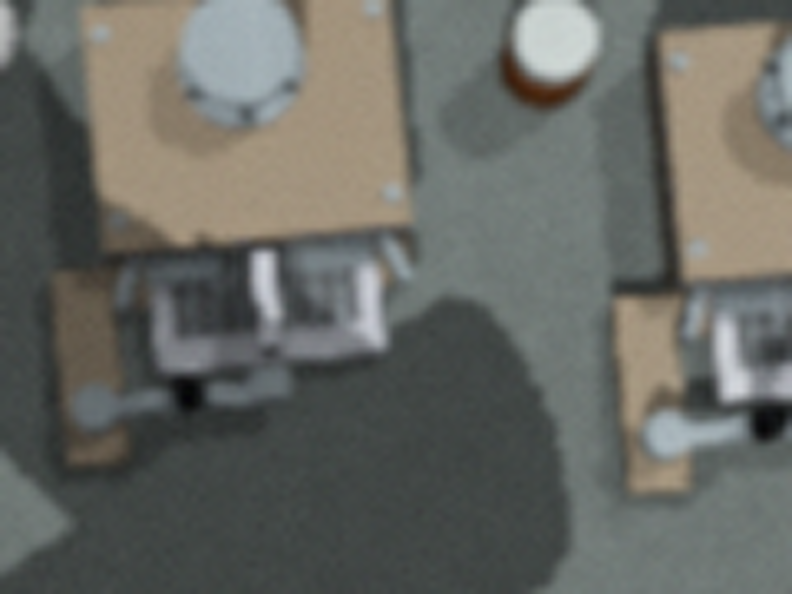

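View pics/s8.png

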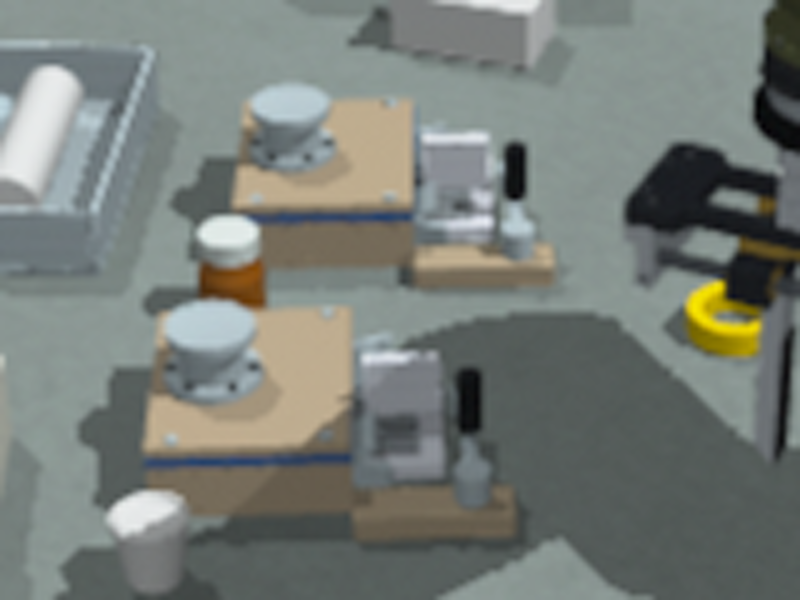

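The top and side views show the cassette protruding as far as the one in the full box, with its latch arm square behind the handle as there. Bystanders are in place and the robot is clear.

```bash
python3 -c "
from station import ctrl
print(ctrl.hand_in())"
```

```text
the job is handed in; nothing more can be done
None
```

I slid the cassette into the empty box, swung that box's latch shut behind the handle, let go and handed the job in at about 16 s on the robot clock.

- **Insertion:** There was one light touch on the way in, about 7 N down from the upper lips; lowering the cassette 1.5 mm cleared it. It then slid freely and met the stop at 23 N. The TCP there was within about 1 mm of the home position worked out from the latch pivot and post, but about 2.5 mm short of my first estimate from the top camera.
- **Latch:** I gripped the post and took it along its arc until it met its stop at 16 N, then released it. The post position at the stop works out about 2–3° past the nominal shut angle, which I put down to measurement error.
- **Last checks:** The final top and side pictures show the cassette sticking out as far as the one in the full box (within about 1 mm) and the arm square behind the handle. The robot is clear, and the bystanders visible in those crops look unmoved. I did not re-measure the latch angle or the bystanders by number after letting go.

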